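Shut the marking machine's drawer and hold its key switch on

TASK

The drawer of the part-marking machine has been loaded with brass bushes: push it fully shut. Then take the blue key out of the black key stand, push it all the way into the keyhole of the yellow switch box (its pins are sticky; rocking the key a little while pushing helps), turn it a quarter turn clockwise as seen from above, and finish while still gripping the key and holding it turned, because the switch springs back when let go. Leave the red key, the blue parts bin, the spray can and the metal flange where they are.

Things in the scene. Friction and masses are not known exactly. Their poses are not given: they have to be found in the camera images.
- machine: Part-marking machine: fixed white cabinet 220 mm deep (x), 300 mm wide (y), top 90 mm above the table, grey drawer front facing the robot (-x). Origin: centre of its underside; x points into it, y left, z up. On its top a blue head 75 mm tall (left rear) and the yellow switch box, 56 x 56 x 46 mm with a steel face, centred 55 mm nearer (x -55) and 85 mm to the right (y -85).
- drawer (a joint): Drawer, metres pulled out: 0 = fully shut (hard stop), starts 0.04 to 0.07. It slides along the machine's x axis, opening towards the robot (-x), with about 1 N of friction, and stays where it is left.
- drawer_handle (a point): Middle of the drawer's steel bar handle: a horizontal bar 120 mm long along the machine's y and about 10 mm thick, 35 mm in front of the drawer front, 52 mm above the table; moves with the drawer. Axes are the machine's: x is the way to push it shut.
- keyhole (a point): Centre of the key slot's mouth on the switch box's face, 136 mm above the table. Axes of the machine: slot 17.5 mm along x, 7.5 mm along y, long sides flared 3 mm. The key goes straight down, blade's breadth along x, either way round, till its collar rests on the face (tip 36 mm down). Two sprung sticky pins 13 to 27 mm down resist with up to about 15 N; rocking the yaw by 0.1 rad helps.
- plug (a joint): Turn of the lock's plug, rad: 0 at rest, positive clockwise from above, stop at 1.6 (quarter = 1.57). The slot stops the key from turning until it is within 3 mm of home; once turned, the slot holds it down. A spring (0.1 N m at a quarter turn) turns it back when let go. With play and slip in the grip, the hand turns 0.1 to 0.3 rad more than the plug.
- blue_key_bow (a point): Centre of the key's blue plastic bow (grip): 34 mm wide along the key's x, 10 mm thick along its y, 40 mm tall. z up. Below it: steel collar 22 mm across, 7 mm tall, underside 27 mm below this point; round neck 5 mm thick, 10 mm long; flat blade 14 mm wide along x, 5 mm thick, 26 mm long, its last 8 mm tapered to 7 x 2.5 mm. 45 g. Lift it 40 mm straight up to clear the stand.
- blue_key_tip (a point): Tip (lowest point) of the blue key, on its axis, 63 mm below the bow's centre; axes of the key.
- key_stand: Black fixed key stand, 100 mm (x) x 50 mm (y) x 40 mm tall; origin in the centre of its underside. Two slots 29 mm either side of the centre along its x hold the keys upright, collar on the stand's top, blades and bows along the stand's x. The blue and red keys may be in either slot.
- red_key_bow (a point): Centre of the red bow of the other key, same shape, in the stand's other slot, 58 mm from the blue one. Leave it.
- parts_bin: Loose blue open bin with bolts, 130 x 100 x 60 mm; origin in the centre of its underside. Leave it.
- spray_can: Loose yellow can, 56 mm across, 150 mm tall; origin in the centre of its underside. Leave it.
- flange: Loose aluminium flange, 90 mm across, 34 mm tall, lying flat; origin in the centre of its underside. Leave it.
Not all that is in view belongs to the job. What is shaped like the part that bears blue_key_bow but pink or purple is not meant.

How it is judged (in metres and radians):
On the way, in this order (a step that is already met when the one before it is completed fails the run):
1. the drawer is pushed shut (within 6 mm) (value of joint drawer below 0.006 m), for 0.2 s.
2. the blue key is home in the keyhole (within 3.5 mm), drawer still shut (z of blue_key_tip in the frame of keyhole below -0.0325 m and horizontal distance between blue_key_tip and keyhole below 0.004 m and value of joint drawer below 0.008 m), for 0.1 s.
3. the key is turned a quarter turn (value of joint plug above 1.35 rad and z of blue_key_tip in the frame of keyhole below -0.0315 m), for 0.2 s.
At the end, for the whole second after the job is handed in: Drawer shut within 8 mm; blue key upright and home in the keyhole (tip at least 31.5 mm below the face, within 5 mm of its axis); plug turned more than 1.35 rad clockwise and held there at rest by fingers that still grip the blue key (contact force above 2 N) (all of step 3 and value of joint drawer below 0.008 m and horizontal distance between blue_key_tip and keyhole below 0.005 m and angle between blue_key_bow's own z axis and vertical below 0.15 rad and contact force between the fingers and blue_key above 2 N and distance between the grasp point and blue_key_bow below 0.05 m and linear speed of blue_key below 0.02 m/s); the arm keeps its last pose, push and grip.
It fails at once if the red key is taken or shoved (distance of red_key_bow from where it was at the start of the episode above 0.02 m).
It fails at once if the parts bin is shoved (distance of parts_bin from where it was at the start of the episode above 0.03 m).
It fails at once if the spray can is shoved or knocked over (distance of spray_can from where it was at the start of the episode above 0.03 m).
It fails at once if the flange is shoved (distance of flange from where it was at the start of the episode above 0.03 m).
It also fails if it takes over 64 s, if anything falls off the work surface, if the arm or the gripper's body presses on something with over 40 N, if the wrist force passes 120 N, or if a joint passes its speed limit or range.

ROBOT

A 6-joint arm with a two-finger parallel gripper is mounted at the origin on the work surface. World frame = base frame: x ahead of the robot, y to its left, z up, the work surface at z = 0. Lengths are in m, angles in degrees, forces in N, time in s.
With the tool pointing down it reaches from about 0.275 to 1 m from the base axis. Payload 8.4 kg.
Tool frame: the origin (TCP) lies midway between the tips of the shut fingers; the grasp point (between the pads) lies arm.tcp_to_grasp behind it (arm.tcp_to_grasp is the distance from the TCP to the grasp point, in m); z points along the fingers, y is the direction in which the jaws open and shut (so a half turn about z gives the same grasp; the last joint's range is limited). The gripper opens to 85 mm and grips with 20 to 120 N. Pads are 22 mm wide; open, the fingers measure 114 mm over their backs; the gripper's body (76 mm by 85 mm) begins 54 mm behind the grasp point. The pads swing forward as they close: fully open they stand 13 mm farther back than shut.
Start: joints at [-63.679, 20.225, 93.587, -0, 66.188, -0.138], TCP at [0.278, -0.56, 0.231] pointing down, gripper open.
Joint ranges: [-150.9, 150.9], [-52.94, 120.26], [3.33, 152.33], [-74.26, 254.26], [0, 154.13], [-172.89, 172.89]. Speed limits (degrees/s): [127.2, 127.2, 159.86, 180, 180, 180].

INTERFACE

Orientations are given as [roll, pitch, yaw] about the fixed x, y, z axes, in that order (R = Rz(yaw) Ry(pitch) Rx(roll)).
In Python, from rig import arm gives the robot as it stands.
- The arm moves only by the tool step_arm, never from a script. Its argument "rows" is a list of rows, each an object of numbers: "dx", "dy", "dz": the shift along the tool's x, y, z scaled (see below); "ax", "ay", "az": the turn, a rotation vector about the tool's x, y, z scaled (see below). In form: [{"dx": .., "dy": .., "dz": .., "ax": .., "ay": .., "az": ..}, ...]. A call has 1 to 5 rows; each row shifts and turns the commanded pose from where the row before left it, along the tool's axes as they then stand; what a row does not reach is not made up. The controller multiplies each number of a shift by 4 cm and each number of a turn by 6 degrees. A row lasts 1/10 s, in which the tool goes at most 50 mm and 8.59 degrees, less where a joint would pass 70% of its speed; a pose out of reach is approached as far as the arm can. A call with a number of a shift or a turn outside -1 to 1 is refused whole. A call with a gripper value outside its range is refused whole. "gripper" is the opening, from 0 (shut) to 1 (fully open), set as the call begins (left out, the last holds). The fingers move at their own pace and stop on an object; the grip force is fixed at half the most. Time passes only in rows, so rows that do not move let the fingers close. It gives the time, the measured TCP pose, the force and the opening at its end, in the units of the state.
- arm.get_state(): the state, without advancing time (a new reading comes with each control period).
- arm.camera(name): name is "scene" or "top" or "wrist"; returns the picture (400x640x3 uint8, red, green, blue); there is no depth.
- arm.camera_model(name): a dict with "fx", "fy", "cx", "cy" (pixels), "k1" (the pictures are not rectified: a ray, as slopes to the right and down, at radius r is drawn at 1 + k1 r^2 times it, then the intrinsics apply), "rvec" (rotation vector, rad) and "tvec" (3), from world to camera coordinates, as OpenCV has them; the wrist camera has in their place "tool_from_camera" (4x4, takes a point from camera to tool coordinates, whose origin is the TCP and whose axes are the flange's). Camera axes: x right, y down, z forward; pixel columns grow to the right and rows downward; lengths in m; the calibration is good to about 2 mm. A picture is of the moment at which its call begins: read the wrist's pose just before it. camera_model takes no time and is no camera call.
- arm.close_job(): hands the job in, once; it reports no verdict.
Trained networks look in the newest picture that a camera, given by its name, has taken for a name from the list of things; names that differ only in an ending like _2 or _b are one class to them, and where a whole thing is asked for, a point or a joint stands for the part that bears it (a point fixed in the world has none). Each returns a list of dicts, best first, with "conf" (0 to 1); they miss things now and then, are a little off and sometimes report something else, mostly with a low value. They report only what shows in the picture. A call takes as long as a camera call. They do not tell look-alikes from the thing itself.
- arm.regions_of(camera, name): "pixels" (400x640 bool, what is visible of it).
- arm.place_of(camera, name): "location" ([x, y, z] in m, in world coordinates, good to about 4 mm: a listed point, or the origin of a listed thing).
The state is a dict: "time_s": time; "joint_positions": joint angles; "qvel": joint speeds; "joint_torque": joint torques, N m; "tcp_pos": TCP position; "orientation": TCP orientation; "force": force on the tool from outside, world axes, zero at the start; "wrist_torque": the same for the moment, N m; "finger_gap": finger opening in m.
Only numpy, scipy, OpenCV 4.12 (cv2) and the standard library are available. Lean on these libraries where they do the work, as an engineer would, in place of code of your own. Each camera call takes 0.05 s, during which the arm holds its last target.

## Working session

There is one attempt and no reset: what is moved stays moved. The work goes in short steps, Python scripts to look and compute and a tool call to move; the robot and the scene stay as the last step left them, time stands still between calls to the robot, and variables do not carry over. Pictures are saved under pics/ and viewed, and the job is handed in when it is done.

Besides the shell and the picture viewer there is one more tool, called after ">>>" as name([rows], argument=value, ...), one row to a line, values as JSON. step_arm: Moves the arm, as the interface text tells. Shifts and turns lie within -1 to 1; 1 stands for 4 cm of shift or 6 degrees of turn. Its arguments: {"type":"object","properties":{"rows":{"type":"array"},"gripper":{"type":"number"}},"required":["rows"]}

```bash
ls; mkdir -p pics; python3 - <<'E'
from rig import arm
import cv2
print(arm.get_state()); print(getattr(arm,'tcp_to_grasp',None))
for n in ("scene","top","wrist"):
    im=arm.camera(n); cv2.imwrite(f"pics/{n}0.png",im[:,:,::-1])
    print(n,arm.camera_model(n))
for n in ("scene","top"):
  for t in ("machine","drawer_handle","keyhole","blue_key_bow","blue_key_tip","key_stand","red_key_bow","parts_bin","spray_can","flange"):
    try: print(n,t,[( [round(float(v),4) for v in d["location"]],round(d["conf"],2)) for d in arm.place_of(n,t)][:4])
    except Exception as e: print(n,t,e)
E
```

```text
pics
{'time_s': 0.0, 'joint_positions': array([-6.36802066e+01,  2.02620752e+01,  9.36272519e+01, -3.73144895e-04,
        6.61865334e+01, -1.38213212e-01]), 'qvel': array([ 0.01636153,  0.1662963 , -0.00462463,  0.00060021,  0.09239589,
        0.01167344]), 'joint_torque': array([ 4.67000573e-03, -6.05253053e+01, -3.42062938e+01,  1.27171397e-04,
        9.32957948e-03, -1.97990275e-06]), 'tcp_pos': array([ 0.27825614, -0.55914071,  0.23057977]), 'orientation': array([-1.79924139e+02,  1.58180054e-04,  2.64581576e+01]), 'force': array([ 0.49078044, -0.23787406,  0.22329809]), 'wrist_torque': array([ 0.01408642, -0.04295683, -0.01811138]), 'finger_gap': 0.08515217797442484}
0.0187
scene {'fx': 483.60047743949474, 'fy': 483.60047743949474, 'cx': 319.7365252359659, 'cy': 202.5119760963418, 'k1': -0.020374874628005017, 'rvec': array([ 2.20148843,  0.604301  , -0.27469853]), 'tvec': array([-0.43215887, -0.1187591 ,  1.5578336 ])}
top {'fx': 431.17653040579864, 'fy': 431.17653040579864, 'cx': 310.5750145856251, 'cy': 199.51873238290264, 'k1': 0.029080429107879734, 'rvec': array([ 2.11883
[... 1323 characters left out ...]
 0.0709], 0.49)]
scene flange [([0.3783, 0.3278, 0.0066], 0.55)]
top machine [([0.6881, 0.1577, -0.0007], 0.58)]
top drawer_handle [([0.4778, 0.1256, 0.0544], 0.64)]
top keyhole [([0.6466, 0.0638, 0.1361], 0.73), ([0.4683, -0.2888, 0.0667], 0.63)]
top blue_key_bow [([0.3959, -0.2507, 0.0635], 0.61), ([0.4858, -0.362, 0.063], 0.56)]
top blue_key_tip [([0.6458, 0.0673, 0.1339], 0.42)]
top key_stand [([0.4928, -0.2891, -0.0034], 0.57)]
top red_key_bow [([0.5224, -0.2879, 0.0671], 0.51)]
top parts_bin [([0.7263, -0.2919, 0.0002], 0.88), ([0.465, -0.2927, 0.067], 0.57)]
top spray_can [([0.5879, -0.4591, 0.0005], 0.6)]
top flange [([0.3807, 0.3313, 0.003], 0.95), ([0.7252, -0.2902, 0.0013], 0.48)]
```

View pics/scene0.png

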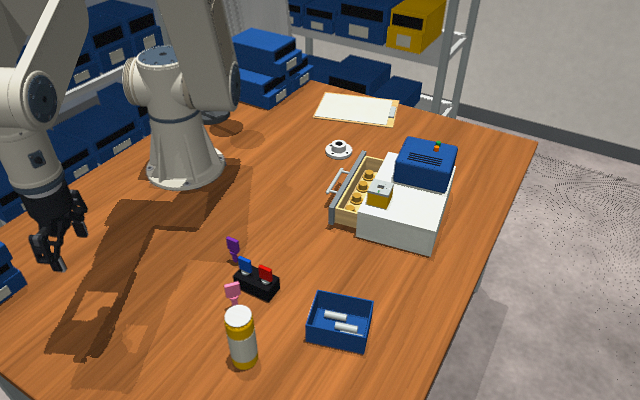

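View pics/top0.png

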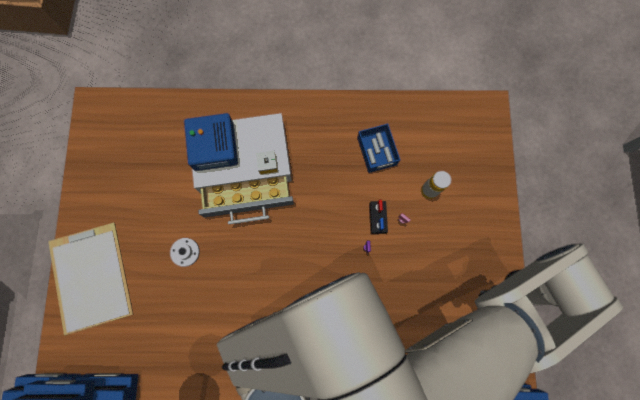

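View pics/wrist0.png

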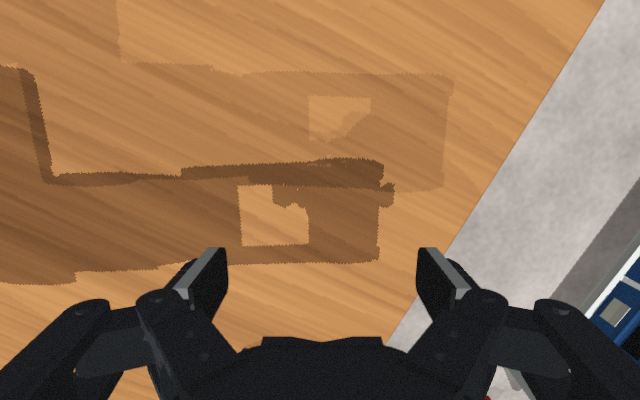

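```bash
cat > h.py <<'E'
import numpy as np, cv2
from rig import arm
def proj(n,P):
    m=arm.camera_model(n); R,_=cv2.Rodrigues(m["rvec"])
    p=(R@np.atleast_2d(P).T).T+m["tvec"]; s=p[:,:2]/p[:,2:]
    s=s*(1+m["k1"]*(s**2).sum(1,keepdims=True))
    return s*[m["fx"],m["fy"]]+[m["cx"],m["cy"]]
def rays(m,px):
    s0=(np.atleast_2d(px)-[m["cx"],m["cy"]])/[m["fx"],m["fy"]]; s=s0.copy()
    for _ in range(8): s=s0/(1+m["k1"]*(s**2).sum(1,keepdims=True))
    return np.c_[s,np.ones(len(s))]
def back(n,px,z,state=None):
    "pixels -> world at height z"
    m=arm.camera_model(n); d=rays(m,px)
    if n=="wrist":
        from scipy.spatial.transform import Rotation as Ro
        st=state or arm.get_state()
        Rt=Ro.from_euler("xyz",st["orientation"],degrees=True).as_matrix()
        T=m["tool_from_camera"]; C=Rt@T[:3,3]+st["tcp_pos"]; d=(Rt@T[:3,:3]@d.T).T
    else:
        R,_=cv2.Rodrigues(m["rvec"]); C=-R.T@m["tvec"]; d=(R.T@d.T).T
    return C+d*((z-C[2])/d[:,2])[:,None]
E
python3 - <<'E'
import cv2,numpy as np
s=cv2.imread("pics/scene0.png");t=cv2.imread("pics/top0.png")
from h import *
for n in("scene","top"):
  print(proj(n,[[.397,-.249,.062],[.468,-.29,.066],[.487,-.363,.061],[.523,-.29,.067],[.647,.0635,.136],[.478,.125,.053]]).round().tolist())
E
```

```text
[[233.0, 244.0], [245.0, 264.0], [232.0, 289.0], [264.0, 272.0], [380.0, 185.0], [334.0, 179.0]]
[[367.0, 246.0], [381.0, 223.0], [404.0, 218.0], [380.0, 206.0], [266.0, 160.0], [247.0, 220.0]]
```

The stand holds a blue key at scene (245,264) and a red key at (264,272). A purple look-alike stands loose at (233,244) and a pink one at (232,289). I'll confirm in a crop with the model overlaid.

```bash
python3 - <<'E'
from h import *
s=cv2.imread("pics/scene0.png");t=cv2.imread("pics/top0.png")
def box(c,yaw,lx,ly,z0,z1):
    a=np.radians(yaw);R=np.array([[np.cos(a),-np.sin(a)],[np.sin(a),np.cos(a)]])
    q=np.array([[1,1],[1,-1],[-1,-1],[-1,1]])*[lx/2,ly/2]@R.T+c
    return np.r_[np.c_[q,[z0]*4],np.c_[q,[z1]*4]]
def crop(img,n,x,y,w,h,k,boxes):
    c=cv2.resize(img[y:y+h,x:x+w],None,fx=k,fy=k,interpolation=cv2.INTER_CUBIC); d=c.copy()
    for b in boxes:
        p=((proj(n,b)-[x,y]+.5)*k).astype(int)
        for r in (p[:4],p[4:]): cv2.polylines(d,[r.reshape(-1,1,2)],True,(0,255,0),1)
    return np.hstack([c,d])
st=box([.4955,-.290],0,.1,.05,0,.04)
for yw in (0,):
  a=crop(s,"scene",205,220,100,100,4,[st]); b=crop(t,"top",340,180,80,80,5,[st])
cv2.imwrite("pics/c1.png",np.vstack([a,cv2.resize(b,(800,400))])[:800]); 
cv2.imwrite("pics/c1a.png",a);cv2.imwrite("pics/c1b.png",b)
m=[box([.6885,.1563],8.5,.22,.30,0,.09),box([.6466,.0636],8.5,.056,.056,.09,.136)]
cv2.imwrite("pics/c2.png",np.hstack([crop(s,"scene",320,120,150,140,2.6,m)]))
cv2.imwrite("pics/c3.png",crop(t,"top",180,100,120,130,3.3,m))
E
```

```text
(no output)
```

View pics/c1a.png

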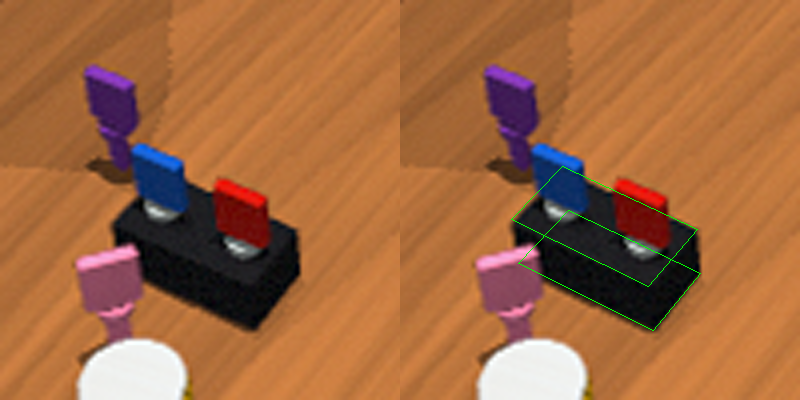

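View pics/c1b.png

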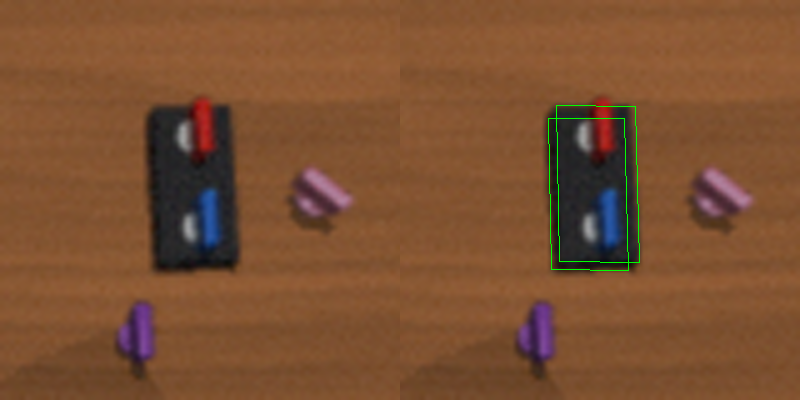

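View pics/c2.png

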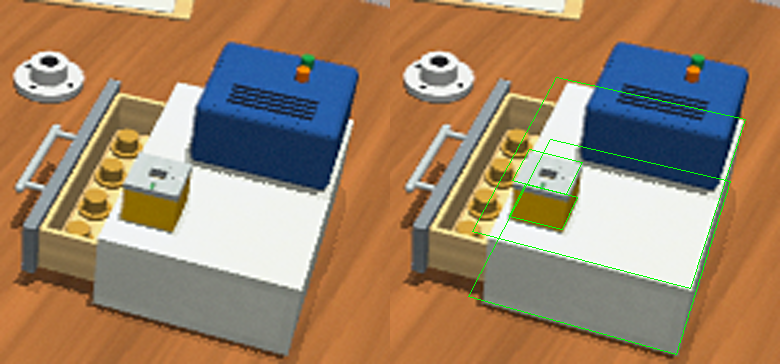

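View pics/c3.png

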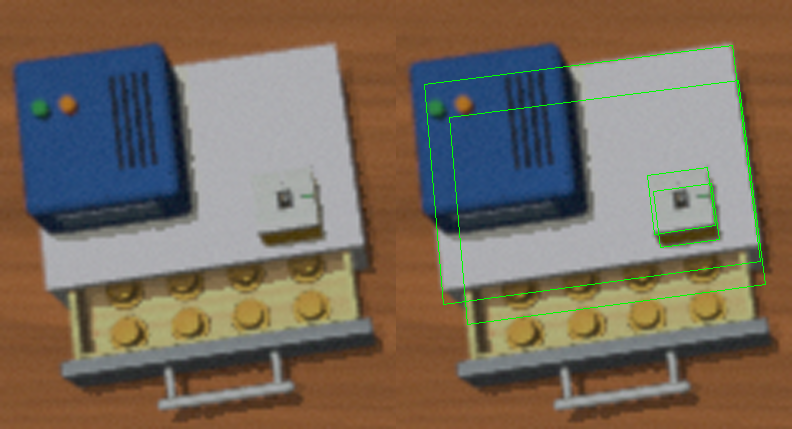

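>>> step_arm([
  {"az":-1},
  {"az":-1},
  {"az":-1},
  {"az":-1},
  {"az":-1},
], gripper=0)

```text
invalid input at $.rows[0]: expected keys dx, dy, dz, ax, ay, az
```

The blue bow at (245,264) stands in the black stand beside the red one, so it is the one meant. The purple and pink ones are loose decoys.

>>> step_arm([
  {"dx":0,"dy":0,"dz":0,"ax":0,"ay":0,"az":-1},
  {"dx":0,"dy":0,"dz":0,"ax":0,"ay":0,"az":-1},
  {"dx":0,"dy":0,"dz":0,"ax":0,"ay":0,"az":-1},
  {"dx":0,"dy":0,"dz":0,"ax":0,"ay":0,"az":-1},
  {"dx":0,"dy":0,"dz":0,"ax":0,"ay":0,"az":-1},
], gripper=0)

```text
time_s: 1.65
tcp_pos: [0.2785, -0.5595, 0.2313]
orientation: [-180.0, -0.0, 56.7]
force: [0.3, -0.6, -0.1]
finger_gap: 0.0123
```

>>> step_arm([
  {"dx":0,"dy":0,"dz":0,"ax":0,"ay":0,"az":-1},
  {"dx":0,"dy":0,"dz":0,"ax":0,"ay":0,"az":-1},
  {"dx":0,"dy":0,"dz":0,"ax":0,"ay":0,"az":-1},
  {"dx":0,"dy":0,"dz":0,"ax":0,"ay":0,"az":-1},
  {"dx":0,"dy":0,"dz":0,"ax":0,"ay":0,"az":-1},
])

```text
time_s: 2.15
tcp_pos: [0.2785, -0.5596, 0.2313]
orientation: [180.0, 0.0, 86.7]
force: [-0.4, -0.3, 0.3]
finger_gap: -0.0001
```

>>> step_arm([
  {"dx":0,"dy":0,"dz":0,"ax":0,"ay":0,"az":-1},
  {"dx":0,"dy":0,"dz":0,"ax":0,"ay":0,"az":-1},
  {"dx":0,"dy":0,"dz":0,"ax":0,"ay":0,"az":-1},
  {"dx":0,"dy":0,"dz":0,"ax":0,"ay":0,"az":-1},
  {"dx":0,"dy":0,"dz":0,"ax":0,"ay":0,"az":-1},
])

```text
time_s: 2.65
tcp_pos: [0.2785, -0.5595, 0.2313]
orientation: [180.0, -0.0, 116.7]
force: [0.5, 0.4, 0.4]
finger_gap: -0.0005
```

>>> step_arm([
  {"dx":0,"dy":0,"dz":0,"ax":0,"ay":0,"az":-1},
  {"dx":0,"dy":0,"dz":0,"ax":0,"ay":0,"az":-1},
  {"dx":0,"dy":0,"dz":0,"ax":0,"ay":0,"az":-1},
  {"dx":0,"dy":0,"dz":0,"ax":0,"ay":0,"az":-1},
  {"dx":0,"dy":0,"dz":0,"ax":0,"ay":0,"az":-1},
])

```text
time_s: 3.15
tcp_pos: [0.2785, -0.5595, 0.2313]
orientation: [180.0, -0.0, 146.7]
force: [-0.0, 0.2, -0.1]
finger_gap: 0.0
```

>>> step_arm([
  {"dx":0,"dy":0,"dz":0,"ax":0,"ay":0,"az":-1},
  {"dx":0,"dy":0,"dz":0,"ax":0,"ay":0,"az":-1},
  {"dx":0,"dy":0,"dz":0,"ax":0,"ay":0,"az":-1},
  {"dx":0,"dy":0,"dz":0,"ax":0,"ay":0,"az":-1},
  {"dx":0,"dy":0,"dz":0,"ax":0,"ay":0,"az":-1},
])

```text
time_s: 3.65
tcp_pos: [0.2785, -0.5595, 0.2313]
orientation: [180.0, -0.0, 176.7]
force: [-0.0, -1.1, 0.5]
finger_gap: 0.0
```

>>> step_arm([
  {"dx":-0.62,"dy":1,"dz":0,"ax":0,"ay":0,"az":0},
  {"dx":-0.62,"dy":1,"dz":0,"ax":0,"ay":0,"az":0},
  {"dx":-0.62,"dy":1,"dz":0,"ax":0,"ay":0,"az":0},
  {"dx":-0.62,"dy":1,"dz":0,"ax":0,"ay":0,"az":0},
  {"dx":-0.62,"dy":1,"dz":0,"ax":0,"ay":0,"az":0},
])

```text
time_s: 4.15
tcp_pos: [0.4154, -0.3661, 0.2315]
orientation: [-180.0, 0.0, 176.4]
force: [0.6, -1.0, -0.2]
finger_gap: -0.0001
```

>>> step_arm([
  {"dx":-0.62,"dy":1,"dz":0,"ax":0,"ay":0,"az":0},
  {"dx":-0.62,"dy":1,"dz":0,"ax":0,"ay":0,"az":0},
  {"dx":0,"dy":0,"dz":0,"ax":0,"ay":0,"az":0},
])

```text
time_s: 4.45
tcp_pos: [0.4717, -0.2867, 0.2315]
orientation: [179.9, 0.1, 176.7]
force: [-0.6, -0.4, 0.7]
finger_gap: 0.0
```

```bash
python3 - <<'E'
from h import *
st=arm.get_state(); print(st["tcp_pos"],st["orientation"],st["joint_positions"].round(1))
im=arm.camera("wrist"); cv2.imwrite("pics/w1.png",im[:,:,::-1])
for t in ("blue_key_bow","key_stand","red_key_bow"):
    print(t,[(d["location"].round(4) if hasattr(d["location"],'round') else d["location"],round(d["conf"],2)) for d in arm.place_of("wrist",t)][:3])
E
```

```text
[ 0.47172403 -0.28672791  0.23149134] [1.79930889e+02 7.03781318e-02 1.76698642e+02] [-3.150e+01  1.370e+01  1.026e+02  1.000e-01  6.360e+01 -1.183e+02]
blue_key_bow [([0.4677, -0.2879, 0.0689], 0.83), ([0.4041, -0.3302, 0.0079], 0.82)]
key_stand [([0.4958, -0.2883, 0.0032], 0.62)]
red_key_bow [([0.5251, -0.2892, 0.0675], 0.81)]
```

View pics/w1.png

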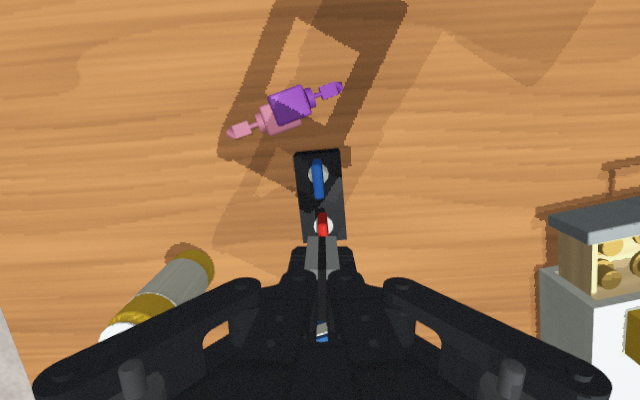

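The wrist view shows the stand at (320,195), with the blue bow's top at (318,178) and the red at (322,224). The purple and pink keys now lie at (285,105), which differs from the first picture, so I'll check with the scene camera and measure the key's yaw.

```bash
python3 - <<'E'
from h import *
st=arm.get_state()
r=arm.regions_of("wrist","blue_key_bow")
for d in r[:3]:
    ys,xs=np.nonzero(d["pixels"]); print(d["conf"],len(xs),xs.mean(),ys.mean(),xs.min(),xs.max(),ys.min(),ys.max())
im=cv2.imread("pics/w1.png")
# blue pixel mask in bow
hsv=cv2.cvtColor(im,cv2.COLOR_BGR2HSV)
m=np.zeros(im.shape[:2],bool); m[150:215,300:340]=True
b=m&(hsv[...,0]>100)&(hsv[...,0]<120)&(hsv[...,1]>150)&(hsv[...,2]>60)
ys,xs=np.nonzero(b); print("blue",len(xs),xs.min(),xs.max(),ys.min(),ys.max())
rect=cv2.minAreaRect(np.c_[xs,ys].astype(np.float32)); print(rect)
p=cv2.boxPoints(rect); print(p, back("wrist",p,.087,st).round(4))
dk=((hsv[...,2]<60)); dk[:145]=0;dk[232:]=0;dk[:,:288]=0;dk[:,352:]=0
ys,xs=np.nonzero(dk)
L=[];R=[]
for y in range(160,230,4):
    x=xs[ys==y]; L.append([x.min(),y]);R.append([x.max()+1,y])
for e in (L,R):
    w=back("wrist",np.array(e,float),.04,st); k=np.polyfit(w[:,0],w[:,1],1); print("edge yaw",np.degrees(np.arctan(k[0])),w[0].round(4),w[-1].round(4))
s=arm.camera("scene"); c=s[200:320,190:310,::-1]
big=cv2.resize(im[140:240,270:370],None,fx=5,fy=5,interpolation=cv2.INTER_CUBIC)
cv2.imwrite("pics/c4.png",np.hstack([big[:400],cv2.resize(c,(400,400))[:, :300]]))
E
```

```text
0.61 1693 298.50029533372714 101.79858239810986 267 342 82 126
0.57 1036 261.6081081081081 124.5395752895753 226 301 104 138
blue 416 311 324 158 199
((317.3934631347656, 178.67214965820312), (40.97974395751953, 10.93740177154541), 83.8844985961914)
[[309.773   158.88147]
 [320.6482  157.71628]
 [325.01392 198.46283]
 [314.13873 199.62802]] [[ 0.4411 -0.2993  0.087 ]
 [ 0.4407 -0.2893  0.087 ]
 [ 0.4793 -0.2876  0.087 ]
 [ 0.4798 -0.2979  0.087 ]]
edge yaw 2.7298692417819814 [ 0.4474 -0.3183  0.04  ] [ 0.5245 -0.3147  0.04  ]
edge yaw -2.7143168600912686 [ 0.4506 -0.2684  0.04  ] [ 0.5272 -0.2731  0.04  ]
```

View pics/c4.png

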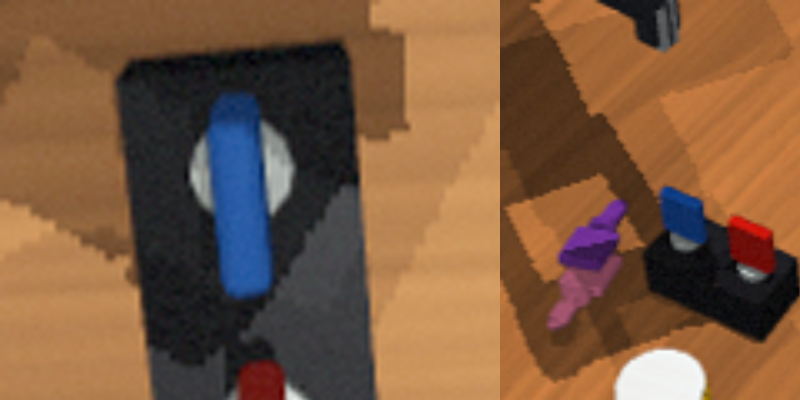

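>>> step_arm([
  {"dx":0,"dy":0,"dz":0,"ax":0,"ay":0,"az":-0.98},
  {"dx":0,"dy":0,"dz":0,"ax":0,"ay":0,"az":-0.98},
  {"dx":0,"dy":1,"dz":0,"ax":0,"ay":0,"az":0},
  {"dx":0,"dy":1,"dz":0,"ax":0,"ay":0,"az":0},
  {"dx":0,"dy":1,"dz":0,"ax":0,"ay":0,"az":0},
])

```text
time_s: 5.25
tcp_pos: [0.451, -0.1721, 0.2312]
orientation: [180.0, -0.0, -172.0]
force: [0.1, 0.2, -1.0]
finger_gap: 0.0004
```

>>> step_arm([
  {"dx":0,"dy":1,"dz":0,"ax":0,"ay":0,"az":0},
  {"dx":0,"dy":1,"dz":0,"ax":0,"ay":0,"az":0},
  {"dx":0,"dy":1,"dz":0,"ax":0,"ay":0,"az":0},
  {"dx":0,"dy":1,"dz":0,"ax":0,"ay":0,"az":0},
  {"dx":0,"dy":1,"dz":0,"ax":0,"ay":0,"az":0},
])

```text
time_s: 5.75
tcp_pos: [0.4229, 0.0263, 0.2315]
orientation: [-180.0, 0.0, -171.9]
force: [0.7, -0.4, 0.5]
finger_gap: -0.0
```

>>> step_arm([
  {"dx":-0.1,"dy":1,"dz":0,"ax":0,"ay":0,"az":0},
  {"dx":-0.1,"dy":1,"dz":0,"ax":0,"ay":0,"az":0},
  {"dx":0,"dy":0,"dz":0,"ax":0,"ay":0,"az":0},
])

```text
time_s: 6.05
tcp_pos: [0.4199, 0.1089, 0.2315]
orientation: [179.9, 0.1, -171.7]
force: [0.7, 0.4, 0.2]
finger_gap: 0.0001
```

```bash
python3 - <<'E'
from h import *
st=arm.get_state(); print(st["tcp_pos"],st["orientation"],st["joint_positions"].round(1))
im=arm.camera("wrist"); cv2.imwrite("pics/w2.png",im[:,:,::-1])
for t in ("drawer_handle","keyhole"):
    print(t,[(d["location"],round(d["conf"],2)) for d in arm.place_of("wrist",t)][:3])
E
```

```text
[0.41990135 0.10894778 0.23154961] [ 1.79929309e+02  5.30852450e-02 -1.71677054e+02] [ 1.430e+01  2.700e+00  1.158e+02  1.000e-01  6.140e+01 -8.410e+01]
drawer_handle []
keyhole []
```

View pics/w2.png

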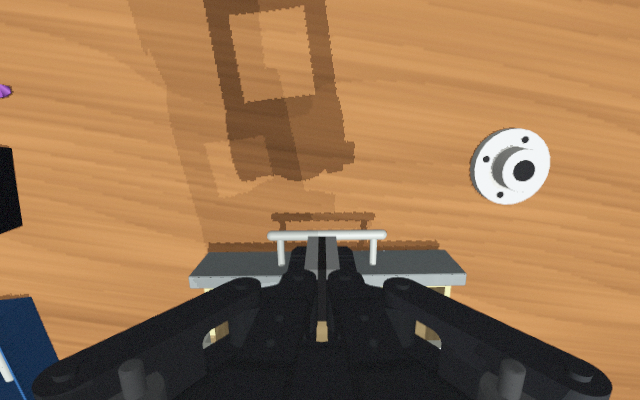

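The handle shows level at (268,235)–(386,234), ahead of the fingers and almost centred. I'll descend and push.

>>> step_arm([
  {"dx":0,"dy":0.1,"dz":0.95,"ax":0,"ay":0,"az":0},
  {"dx":0,"dy":0,"dz":0.95,"ax":0,"ay":0,"az":0},
  {"dx":0,"dy":0,"dz":0.95,"ax":0,"ay":0,"az":0},
  {"dx":0,"dy":0,"dz":0.95,"ax":0,"ay":0,"az":0},
  {"dx":0,"dy":0,"dz":0.9,"ax":0,"ay":0,"az":0},
])

```text
time_s: 6.7
tcp_pos: [0.4194, 0.1083, 0.042]
orientation: [-180.0, 0.0, -171.9]
force: [1.9, 0.4, -0.4]
finger_gap: 0.0001
```

>>> step_arm([
  {"dx":-0.4,"dy":0,"dz":0,"ax":0,"ay":0,"az":0},
  {"dx":-0.4,"dy":0,"dz":0,"ax":0,"ay":0,"az":0},
  {"dx":-0.4,"dy":0,"dz":0,"ax":0,"ay":0,"az":0},
  {"dx":-0.3,"dy":0,"dz":0,"ax":0,"ay":0,"az":0},
])

```text
time_s: 7.1
tcp_pos: [0.4794, 0.1169, 0.043]
orientation: [-180.0, -0.1, -171.9]
force: [-1.4, -1.1, -0.6]
finger_gap: -0.0002
```

>>> step_arm([
  {"dx":-0.3,"dy":0,"dz":0,"ax":0,"ay":0,"az":0},
  {"dx":-0.3,"dy":0,"dz":0,"ax":0,"ay":0,"az":0},
  {"dx":-0.25,"dy":0,"dz":0,"ax":0,"ay":0,"az":0},
])

```text
time_s: 7.4
tcp_pos: [0.5132, 0.1233, 0.0434]
orientation: [-180.0, 0.0, -171.8]
force: [-1.1, -1.1, -0.7]
finger_gap: 0.0002
```

>>> step_arm([
  {"dx":-0.1,"dy":0,"dz":0,"ax":0,"ay":0,"az":0},
  {"dx":-0.1,"dy":0,"dz":0,"ax":0,"ay":0,"az":0},
])

```text
time_s: 7.6
tcp_pos: [0.5204, 0.1249, 0.0433]
orientation: [180.0, -0.0, -171.8]
force: [-1.7, -0.3, 1.0]
finger_gap: -0.0002
```

>>> step_arm([
  {"dx":-0.1,"dy":0,"dz":0,"ax":0,"ay":0,"az":0},
  {"dx":-0.1,"dy":0,"dz":0,"ax":0,"ay":0,"az":0},
])

```text
time_s: 7.8
tcp_pos: [0.528, 0.1261, 0.0433]
orientation: [180.0, -0.0, -171.8]
force: [-0.9, 0.9, 2.2]
finger_gap: 0.0004
```

>>> step_arm([
  {"dx":-0.05,"dy":0,"dz":0,"ax":0,"ay":0,"az":0},
])

```text
time_s: 7.9
tcp_pos: [0.53, 0.1263, 0.0433]
orientation: [180.0, -0.0, -171.8]
force: [-6.4, 0.7, 4.5]
finger_gap: -0.0001
```

>>> step_arm([
  {"dx":-0.05,"dy":0,"dz":0,"ax":0,"ay":0,"az":0},
])

```text
time_s: 8.0
tcp_pos: [0.5301, 0.1263, 0.043]
orientation: [-180.0, -0.2, -171.8]
force: [-10.9, 0.1, 8.2]
finger_gap: -0.0003
```

>>> step_arm([
  {"dx":0,"dy":0,"dz":0,"ax":0,"ay":0,"az":0},
  {"dx":0,"dy":0,"dz":0,"ax":0,"ay":0,"az":0},
  {"dx":0.3,"dy":0,"dz":0,"ax":0,"ay":0,"az":0},
  {"dx":0.3,"dy":0,"dz":0,"ax":0,"ay":0,"az":0},
  {"dx":0,"dy":0,"dz":-0.9,"ax":0,"ay":0,"az":0},
])

```text
time_s: 8.5
tcp_pos: [0.5029, 0.1219, 0.076]
orientation: [-180.0, -0.5, -171.8]
force: [0.1, -0.2, 0.5]
finger_gap: 0.0001
```

>>> step_arm([
  {"dx":0,"dy":0,"dz":-1,"ax":0,"ay":0,"az":0},
  {"dx":0,"dy":0,"dz":-1,"ax":0,"ay":0,"az":0},
  {"dx":0,"dy":0,"dz":-1,"ax":0,"ay":0,"az":0},
  {"dx":0,"dy":0,"dz":-0.8,"ax":0,"ay":0,"az":0},
  {"dx":-0.7,"dy":-0.66,"dz":0,"ax":0,"ay":0,"az":0},
])

```text
time_s: 9.0
tcp_pos: [0.5395, 0.1027, 0.2362]
orientation: [179.9, 0.4, -171.6]
force: [0.7, 0.0, 0.1]
finger_gap: -0.0001
```

>>> step_arm([
  {"dx":-0.7,"dy":-0.66,"dz":0,"ax":0,"ay":0,"az":0},
  {"dx":-0.7,"dy":-0.66,"dz":0,"ax":0,"ay":0,"az":0},
  {"dx":0,"dy":0,"dz":0,"ax":0,"ay":0,"az":0},
  {"dx":0,"dy":0,"dz":0,"ax":0,"ay":0,"az":0},
])

```text
time_s: 9.4
tcp_pos: [0.6021, 0.0562, 0.2307]
orientation: [180.0, -0.1, -171.9]
force: [-0.2, 0.8, 0.1]
finger_gap: 0.0001
```

```bash
python3 - <<'E'
from h import *
st=arm.get_state(); print(st["tcp_pos"],st["orientation"],st["joint_positions"].round(1))
im=arm.camera("wrist"); cv2.imwrite("pics/w3.png",im[:,:,::-1])
print([(d["location"],round(d["conf"],2)) for d in arm.place_of("wrist","keyhole")][:3])
t=arm.camera("top");s=arm.camera("scene")
cv2.imwrite("pics/c5.png",np.hstack([cv2.resize(t[100:250,180:310,::-1],(390,450)),cv2.resize(s[120:260,310:460,::-1],(400,450))]))
E
```

```text
[0.60212062 0.05624179 0.2306789 ] [ 1.79986307e+02 -5.19170210e-02 -1.71856620e+02] [  5.2  18.5  96.2   0.   65.4 -93. ]
[]
```

View pics/w3.png

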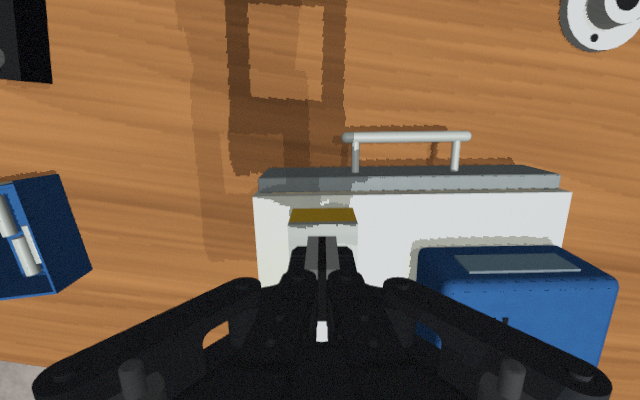

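View pics/c5.png

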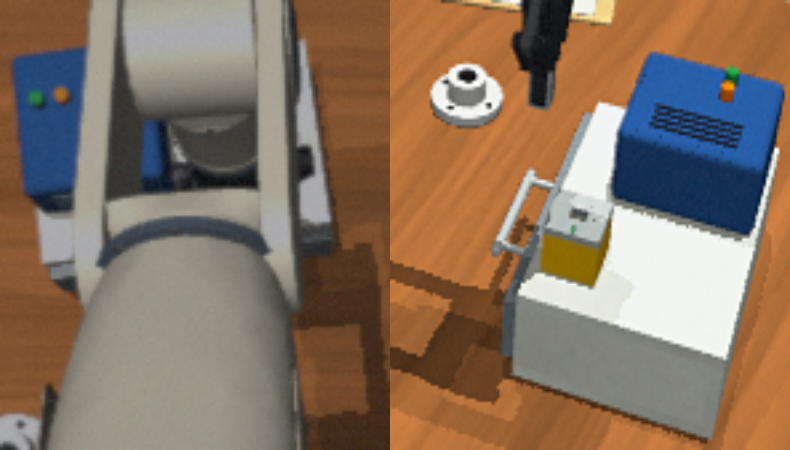

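>>> step_arm([
  {"dx":-1,"dy":0,"dz":0,"ax":0,"ay":0,"az":0},
  {"dx":-1,"dy":0,"dz":0,"ax":0,"ay":0,"az":0},
  {"dx":0,"dy":0,"dz":0,"ax":0,"ay":0,"az":0},
  {"dx":0,"dy":0,"dz":0,"ax":0,"ay":0,"az":0},
])

```text
time_s: 10.0
tcp_pos: [0.6815, 0.0688, 0.2307]
orientation: [180.0, -0.1, -171.7]
force: [-0.1, 0.1, -0.1]
finger_gap: 0.0001
```

```bash
python3 - <<'E'
from h import *
st=arm.get_state(); print(st["tcp_pos"],st["orientation"],st["joint_positions"].round(1))
im=arm.camera("wrist"); cv2.imwrite("pics/w4.png",im[:,:,::-1])
np.save("w4.npy",np.r_[st["tcp_pos"],st["orientation"]])
print([(d["location"],round(d["conf"],2)) for d in arm.place_of("wrist","keyhole")][:3])
cv2.imwrite("pics/w4c.png",np.hstack([cv2.resize(im[110:230,260:390,::-1],None,fx=5,fy=5,interpolation=cv2.INTER_CUBIC)]))
E
```

```text
[0.68146602 0.06883181 0.23072308] [ 1.79992884e+02 -6.51726766e-02 -1.71730644e+02] [  5.6  25.6  85.6   0.   68.9 -92.6]
[([0.65, 0.061, 0.1364], 0.75)]
```

View pics/w4c.png

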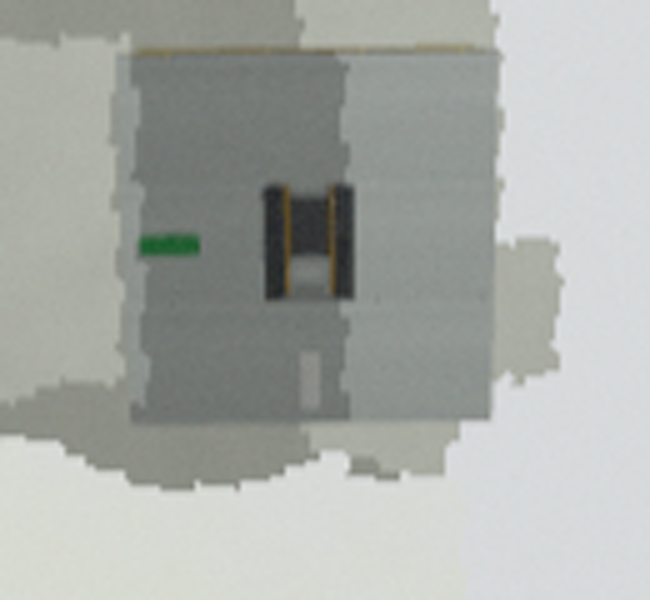

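```bash
python3 - <<'E'
from h import *
v=np.load("w4.npy"); print(back("wrist",[[321.4,158.0]],.136,dict(tcp_pos=v[:3],orientation=v[3:])))
s=cv2.imread("pics/scene0.png"); print(proj("scene",[[.6466,.0636,.136],[.65,.061,.136]]))
cv2.imwrite("pics/c6.png",cv2.resize(s[165:205,360:400],None,fx=15,fy=15,interpolation=cv2.INTER_CUBIC))
t=cv2.imread("pics/top0.png");print(proj("top",[[.6466,.0636,.136],[.65,.061,.136]]))
cv2.imwrite("pics/c7.png",cv2.resize(t[140:180,246:286],None,fx=15,fy=15,interpolation=cv2.INTER_CUBIC))
E
```

```text
[[0.64756236 0.06507152 0.136     ]]
[[380.13745286 185.4119896 ]
 [380.8992485  186.35110913]]
[[265.90435789 160.36075382]
 [266.79775796 159.29344575]]
```

View pics/c6.png

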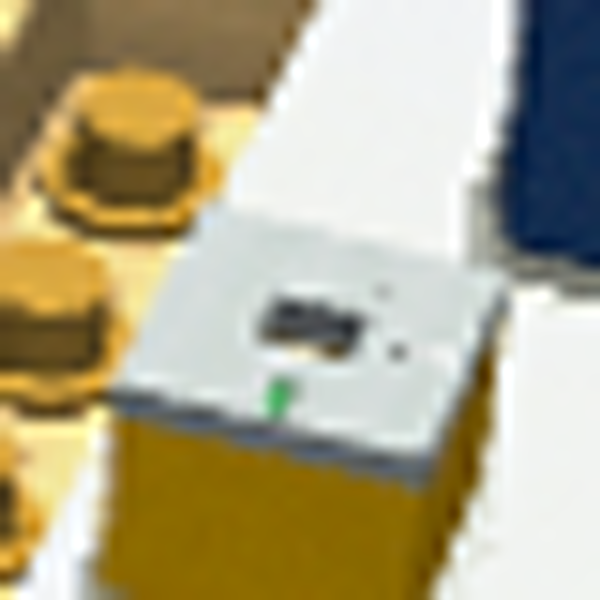

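View pics/c7.png

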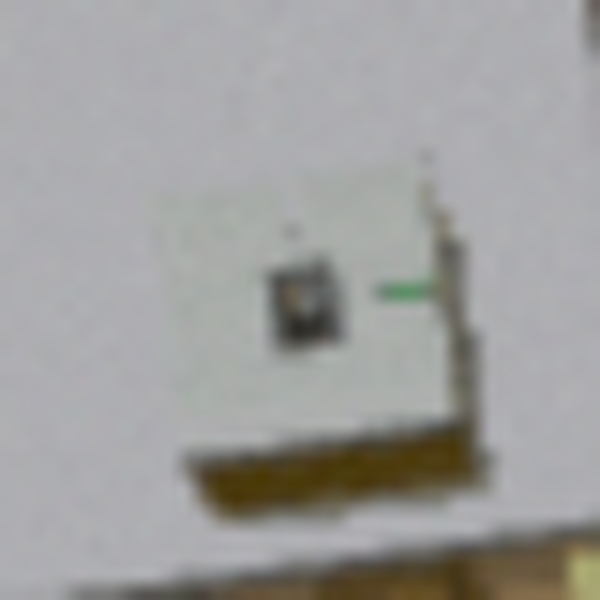

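>>> step_arm([
  {"dx":0,"dy":0,"dz":0,"ax":0,"ay":0,"az":0.97},
  {"dx":0.55,"dy":-0.98,"dz":0,"ax":0,"ay":0,"az":0},
  {"dx":0.55,"dy":-0.98,"dz":0,"ax":0,"ay":0,"az":0},
  {"dx":0.55,"dy":-0.98,"dz":0,"ax":0,"ay":0,"az":0},
  {"dx":0.55,"dy":-0.98,"dz":0,"ax":0,"ay":0,"az":0},
], gripper=0.5)

```text
time_s: 10.6
tcp_pos: [0.5984, -0.0931, 0.2317]
orientation: [-180.0, 0.0, -177.6]
force: [-0.1, -0.8, 0.2]
finger_gap: 0.0424
```

>>> step_arm([
  {"dx":0.55,"dy":-0.98,"dz":0,"ax":0,"ay":0,"az":0},
  {"dx":0.55,"dy":-0.98,"dz":0,"ax":0,"ay":0,"az":0},
  {"dx":0.55,"dy":-0.98,"dz":0,"ax":0,"ay":0,"az":0},
  {"dx":0.55,"dy":-0.98,"dz":0.5,"ax":0,"ay":0,"az":0},
  {"dx":0.55,"dy":-0.98,"dz":0.5,"ax":0,"ay":0,"az":0},
])

```text
time_s: 11.1
tcp_pos: [0.4974, -0.2937, 0.192]
orientation: [-179.9, 0.1, -177.6]
force: [0.3, 0.2, 0.3]
finger_gap: 0.0425
```

>>> step_arm([
  {"dx":0,"dy":0,"dz":0,"ax":0,"ay":0,"az":0},
  {"dx":0,"dy":0,"dz":0,"ax":0,"ay":0,"az":0},
])

```text
time_s: 11.3
tcp_pos: [0.4974, -0.2928, 0.1913]
orientation: [180.0, -0.0, -177.7]
force: [0.6, -0.0, 0.7]
finger_gap: 0.0429
```

```bash
python3 - <<'E'
from h import *
st=arm.get_state(); print(st["tcp_pos"],st["orientation"],st["joint_positions"].round(1))
im=arm.camera("wrist"); cv2.imwrite("pics/w5.png",im[:,:,::-1])
np.save("w5.npy",np.r_[st["tcp_pos"],st["orientation"]])
print([(d["location"],round(d["conf"],2)) for d in arm.place_of("wrist","blue_key_bow")][:3])
cv2.imwrite("pics/w5c.png",np.hstack([cv2.resize(im[90:210,260:390,::-1],None,fx=5,fy=5,interpolation=cv2.INTER_CUBIC)]))
E
```

```text
[ 0.4973903  -0.2928092   0.19125849] [ 1.79958724e+02 -3.43413114e-02 -1.77739706e+02] [ -30.6   18.4  101.7    0.    59.9 -122.9]
[([0.4657, -0.2885, 0.0677], 0.83), ([0.4022, -0.3318, 0.0085], 0.76), ([0.3963, -0.3151, 0.0163], 0.76)]
```

View pics/w5.png

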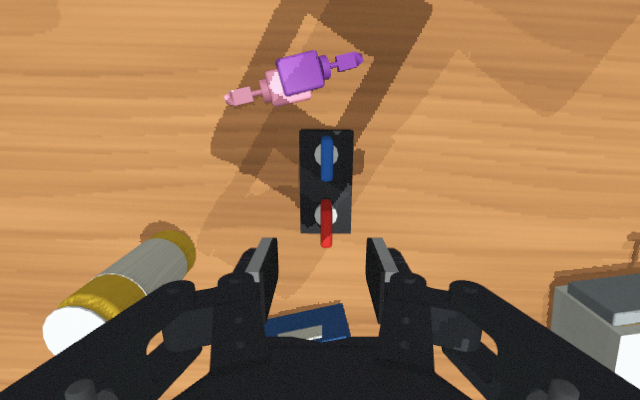

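View pics/w5c.png

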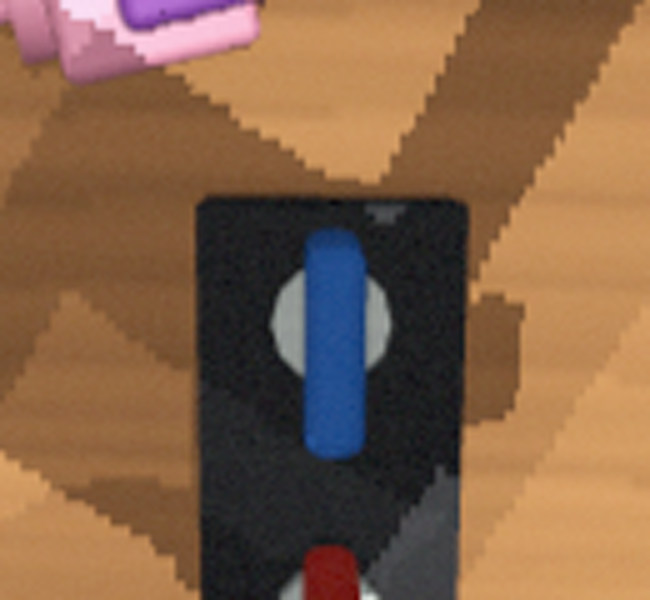

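The blue bow's top is at (326.6,160.4) and its collar at (325.8,154.2). It is nearly aligned with the tool, and the red key stays separate at (327,222).

```bash
python3 - <<'E'
from h import *
def S(f): v=np.load(f); return dict(tcp_pos=v[:3],orientation=v[3:])
from scipy.spatial.transform import Rotation as Ro
def loc(P,s): return Ro.from_euler("xyz",s["orientation"],degrees=True).inv().apply(P-s["tcp_pos"])
s=S("w5.npy")
for px,z in (([326.6,160.4],.087),([325.8,154.2],.047)):
    P=back("wrist",[px],z,s)[0]; print(P.round(4),(loc(P,s)/.04).round(3))
s4=S("w4.npy"); P=back("wrist",[[321.4,158.0]],.136,s4)[0]; print(P,loc(P,s4))
E
```

```text
[ 0.4662 -0.2887  0.087 ] [0.774 0.131 2.607]
[ 0.4661 -0.2888  0.047 ] [0.776 0.128 3.607]
[0.64742845 0.06507719 0.136     ] [0.03411592 0.00116817 0.0947621 ]
```

>>> step_arm([
  {"dx":0.77,"dy":0.13,"dz":0,"ax":0,"ay":0,"az":0},
  {"dx":0,"dy":0,"dz":0,"ax":0,"ay":0,"az":0},
  {"dx":0,"dy":0,"dz":0.9,"ax":0,"ay":0,"az":0},
  {"dx":0,"dy":0,"dz":0.9,"ax":0,"ay":0,"az":0},
  {"dx":0,"dy":0,"dz":0.6,"ax":0,"ay":0,"az":0},
])

```text
time_s: 11.9
tcp_pos: [0.4685, -0.2874, 0.0942]
orientation: [180.0, 0.0, -177.5]
force: [-0.8, 0.3, 0.1]
finger_gap: 0.0426
```

```bash
python3 - <<'E'
from h import *
st=arm.get_state(); print(st["tcp_pos"],st["orientation"],st["force"])
im=arm.camera("wrist"); cv2.imwrite("pics/w6.png",im[:,:,::-1])
E
```

```text
[ 0.46848022 -0.28739039  0.0942144 ] [ 1.79995900e+02  1.56662134e-02 -1.77501648e+02] [-0.83847847  0.25489702  0.13211082]
```

View pics/w6.png

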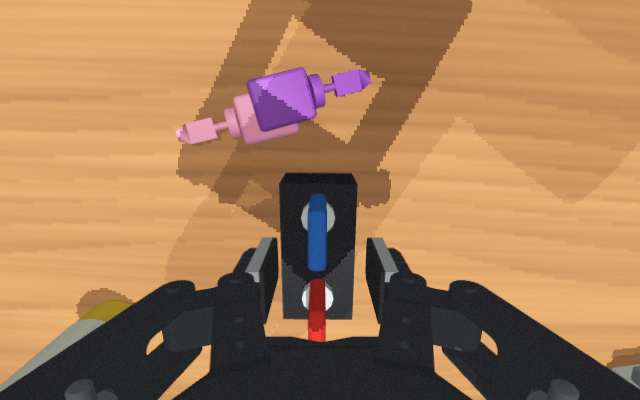

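>>> step_arm([
  {"dx":0.05,"dy":-0.03,"dz":0.5,"ax":0,"ay":0,"az":0},
  {"dx":0,"dy":0,"dz":0.5,"ax":0,"ay":0,"az":0},
  {"dx":0,"dy":0,"dz":0,"ax":0,"ay":0,"az":0},
])

```text
time_s: 12.25
tcp_pos: [0.4657, -0.2887, 0.0543]
orientation: [179.9, -0.1, -177.5]
force: [0.1, -0.1, 0.2]
finger_gap: 0.0426
```

>>> step_arm([
  {"dx":0,"dy":0,"dz":0,"ax":0,"ay":0,"az":0},
  {"dx":0,"dy":0,"dz":0,"ax":0,"ay":0,"az":0},
  {"dx":0,"dy":0,"dz":0,"ax":0,"ay":0,"az":0},
  {"dx":0,"dy":0,"dz":0,"ax":0,"ay":0,"az":0},
  {"dx":0,"dy":0,"dz":0,"ax":0,"ay":0,"az":0},
], gripper=0)

```text
time_s: 12.75
tcp_pos: [0.467, -0.2904, 0.0569]
orientation: [-179.9, 0.1, -177.6]
force: [1.3, 1.8, 7.4]
finger_gap: 0.0094
```

>>> step_arm([
  {"dx":0,"dy":0,"dz":-0.4,"ax":0,"ay":0,"az":0},
  {"dx":0,"dy":0,"dz":-0.6,"ax":0,"ay":0,"az":0},
  {"dx":0,"dy":0,"dz":-0.8,"ax":0,"ay":0,"az":0},
  {"dx":0,"dy":0,"dz":-0.9,"ax":0,"ay":0,"az":0},
  {"dx":0,"dy":0,"dz":-0.9,"ax":0,"ay":0,"az":0},
])

```text
time_s: 13.25
tcp_pos: [0.4657, -0.2899, 0.2013]
orientation: [-180.0, 0.0, -177.6]
force: [0.1, 0.5, -1.1]
finger_gap: 0.0089
```

>>> step_arm([
  {"dx":0,"dy":0,"dz":-0.8,"ax":0,"ay":0,"az":0},
  {"dx":0,"dy":0,"dz":-0.4,"ax":0,"ay":0,"az":0},
  {"dx":0,"dy":0,"dz":0,"ax":0,"ay":0,"az":0},
])

```text
time_s: 13.55
tcp_pos: [0.4672, -0.2909, 0.2506]
orientation: [-179.8, 0.3, -177.6]
force: [0.9, 0.5, 0.4]
finger_gap: 0.0088
```

```bash
python3 - <<'E'
from h import *
st=arm.get_state(); print(st["tcp_pos"],st["orientation"],st["force"])
im=arm.camera("wrist"); cv2.imwrite("pics/w7.png",im[:,:,::-1])
s=arm.camera("scene");t=arm.camera("top");cv2.imwrite("pics/s7.png",s[:,:,::-1]);cv2.imwrite("pics/t7.png",t[:,:,::-1])
p=proj("scene",[st["tcp_pos"]])[0].astype(int);print(p)
x,y=max(p[0]-50,0),max(p[1]-50,0)
cv2.imwrite("pics/c8.png",np.hstack([cv2.resize(s[y:y+100,x:x+100,::-1],(400,400),interpolation=cv2.INTER_CUBIC),cv2.resize(im[150:350,220:420,::-1],(400,400))]))
E
```

```text
[ 0.46719474 -0.29085146  0.25059281] [-179.81439149    0.27123498 -177.60529714] [0.88370371 0.48769786 0.42757066]
[236 204]
```

View pics/c8.png

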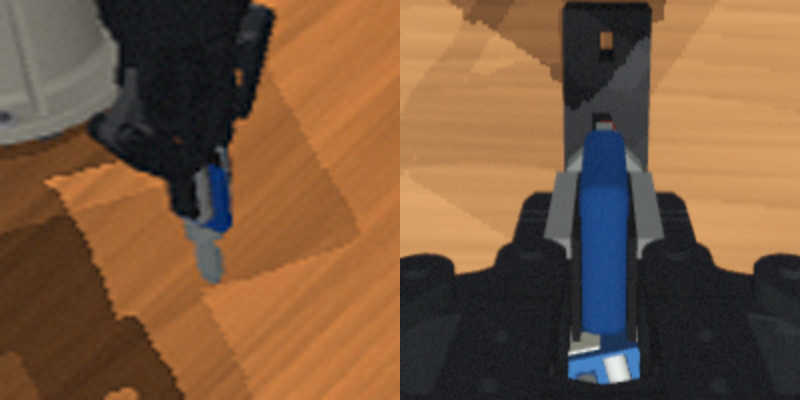

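```bash
python3 - <<'E'
from h import *
from scipy.spatial.transform import Rotation as Ro
st=arm.get_state()
s=cv2.imread("pics/s7.png"); Rt=Ro.from_euler("xyz",st["orientation"],degrees=True).as_matrix()
k=5;x,y=180,140
c=cv2.resize(s[y:y+120,x:x+140],None,fx=k,fy=k,interpolation=cv2.INTER_CUBIC)
zc=-.0187-.003  # bow centre tool z approx: tcp .0569 in stand -> bow .067 => 10mm behind
bow=-(.067-.0569)
def dr(seg,col):
    P=np.array([Rt@np.array(p)+st["tcp_pos"] for p in seg]); q=((proj("scene",P)-[x,y]+.5)*k).astype(int)
    cv2.polylines(c,[q.reshape(-1,1,2)],True,col,1)
dr([[a,0,b] for a,b in ((-.017,bow-.02),(.017,bow-.02),(.017,bow+.02),(-.017,bow+.02))],(0,255,255))
dr([[a,0,b] for a,b in ((-.007,bow+.037),(.007,bow+.037),(.007,bow+.055),(.0035,bow+.063),(-.0035,bow+.063),(-.007,bow+.055))],(0,255,0))
cv2.imwrite("pics/c9.png",c)
for n in("scene","wrist"):
  for nm in("blue_key_bow","blue_key_tip","red_key_bow"):
    print(n,nm,[(d["location"],round(d["conf"],2)) for d in arm.place_of(n,nm)][:3])
print(Rt@[0,0,bow]+st["tcp_pos"],Rt@[0,0,bow+.063]+st["tcp_pos"])
E
```

```text
scene blue_key_bow [([0.4687, -0.291, 0.258], 0.64), ([0.4034, -0.3263, 0.0055], 0.63), ([0.3966, -0.3167, 0.013], 0.6)]
scene blue_key_tip [([0.4693, -0.2906, 0.1909], 0.67), ([0.418, -0.3875, 0.0194], 0.57), ([0.3773, -0.2595, 0.0019], 0.48)]
scene red_key_bow [([0.524, -0.2901, 0.0684], 0.57), ([0.4659, -0.2904, 0.259], 0.46)]
wrist blue_key_bow [([0.3965, -0.3177, 0.0176], 0.56), ([0.403, -0.3299, 0.0078], 0.55)]
wrist blue_key_tip [([0.4214, -0.389, 0.0214], 0.69), ([0.4689, -0.2914, 0.2], 0.66), ([0.373, -0.2589, 0.0065], 0.6)]
wrist red_key_bow []
[ 0.46534847 -0.28970242  0.25652274] [ 0.46528858 -0.28966518  0.19352278]
```

View pics/c9.png

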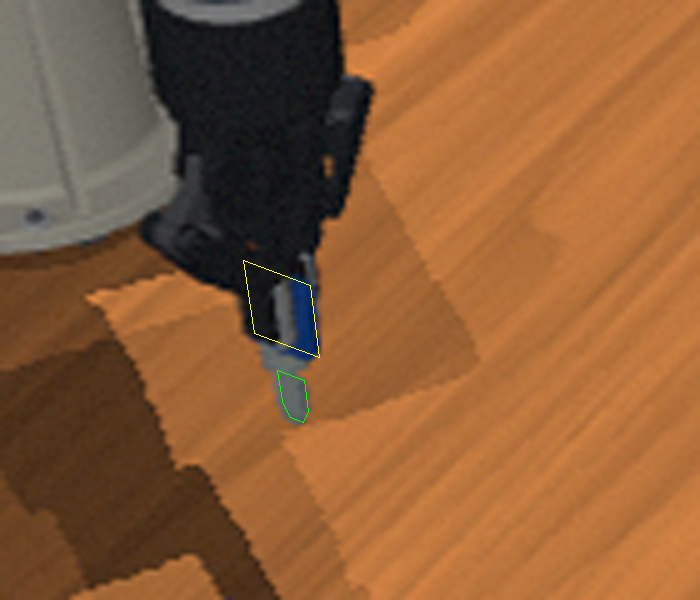

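The overlay fits, so the key is held upright on the tool axis, and the red key is still at (0.524,-0.290). I'll carry it over to the keyhole.

>>> step_arm([
  {"dx":0,"dy":0,"dz":0,"ax":0,"ay":0,"az":-0.98},
  {"dx":-0.64,"dy":0.9,"dz":0,"ax":0,"ay":0,"az":0},
  {"dx":-0.64,"dy":0.9,"dz":0,"ax":0,"ay":0,"az":0},
  {"dx":-0.64,"dy":0.9,"dz":0,"ax":0,"ay":0,"az":0},
  {"dx":-0.64,"dy":0.9,"dz":0,"ax":0,"ay":0,"az":0},
])

```text
time_s: 14.5
tcp_pos: [0.547, -0.1313, 0.247]
orientation: [180.0, -0.0, -171.7]
force: [0.6, -1.1, -1.1]
finger_gap: 0.009
```

>>> step_arm([
  {"dx":-0.64,"dy":0.9,"dz":0,"ax":0,"ay":0,"az":0},
  {"dx":-0.64,"dy":0.9,"dz":0,"ax":0,"ay":0,"az":0},
  {"dx":-0.64,"dy":0.9,"dz":0,"ax":0,"ay":0,"az":0},
  {"dx":-0.64,"dy":0.9,"dz":0,"ax":0,"ay":0,"az":0},
  {"dx":-0.64,"dy":0.9,"dz":0,"ax":0,"ay":0,"az":0},
])

```text
time_s: 15.0
tcp_pos: [0.6478, 0.0656, 0.2468]
orientation: [-180.0, -0.0, -171.7]
force: [0.3, -0.3, -1.1]
finger_gap: 0.0089
```

>>> step_arm([
  {"dx":0,"dy":0,"dz":0,"ax":0,"ay":0,"az":0},
  {"dx":0,"dy":0,"dz":0,"ax":0,"ay":0,"az":0},
  {"dx":0,"dy":0,"dz":0,"ax":0,"ay":0,"az":0},
])

```text
time_s: 15.3
tcp_pos: [0.6467, 0.0631, 0.2468]
orientation: [-180.0, -0.1, -171.7]
force: [-0.8, -1.4, -0.9]
finger_gap: 0.009
```

```bash
python3 - <<'E'
from h import *
st=arm.get_state(); print(st["tcp_pos"],st["orientation"],st["joint_positions"].round(1))
from scipy.spatial.transform import Rotation as Ro
for H in ([.6477,.0642],):
    d=Ro.from_euler("xyz",st["orientation"],degrees=True).inv().apply(np.r_[H,st["tcp_pos"][2]]-st["tcp_pos"]); print(d/.04)
E
```

```text
[0.64668533 0.06305297 0.24678562] [-1.79982899e+02 -6.83089435e-02 -1.71729767e+02] [  5.4  21.7  89.4  -0.   69.  -92.8]
[-2.92277465e-02  2.47287508e-02 -4.22267630e-05]
```

>>> step_arm([
  {"dx":-0.03,"dy":0.025,"dz":0.6,"ax":0,"ay":0,"az":0},
  {"dx":0,"dy":0,"dz":0.6,"ax":0,"ay":0,"az":0},
  {"dx":0,"dy":0,"dz":0,"ax":0,"ay":0,"az":0},
  {"dx":0,"dy":0,"dz":0,"ax":0,"ay":0,"az":0},
])

```text
time_s: 15.7
tcp_pos: [0.648, 0.0639, 0.1996]
orientation: [-180.0, -0.0, -171.8]
force: [0.4, 0.2, 0.0]
finger_gap: 0.0089
```

```bash
python3 - <<'E'
from h import *
st=arm.get_state(); print(st["tcp_pos"],st["orientation"],st["force"])
im=arm.camera("wrist"); s=arm.camera("scene")
cv2.imwrite("pics/s10.png",s[:,:,::-1])
cv2.imwrite("pics/c10.png",np.hstack([cv2.resize(s[145:205,350:410,::-1],(480,480),interpolation=cv2.INTER_CUBIC),cv2.resize(im[180:260,294:344,::-1],(300,480),interpolation=cv2.INTER_CUBIC)]))
t=st["tcp_pos"]; print(proj("scene",[t+[0,0,-.053],[.6477,.0642,.136]]))
for nm in ("blue_key_tip","keyhole"): print(nm,[(d["location"],round(d["conf"],2)) for d in arm.place_of("scene",nm)][:3])
E
```

```text
[0.64795902 0.0638686  0.19957387] [-1.79996914e+02 -4.52341539e-02 -1.71794055e+02] [0.38330223 0.22514586 0.00699808]
[[381.00541479 182.30950059]
 [380.61796086 185.42416336]]
blue_key_tip [([0.4191, -0.3916, 0.0167], 0.71), ([0.3754, -0.2627, 0.0059], 0.71), ([0.6499, 0.0631, 0.1482], 0.68)]
keyhole [([0.6467, 0.0645, 0.1365], 0.72)]
```

View pics/c10.png

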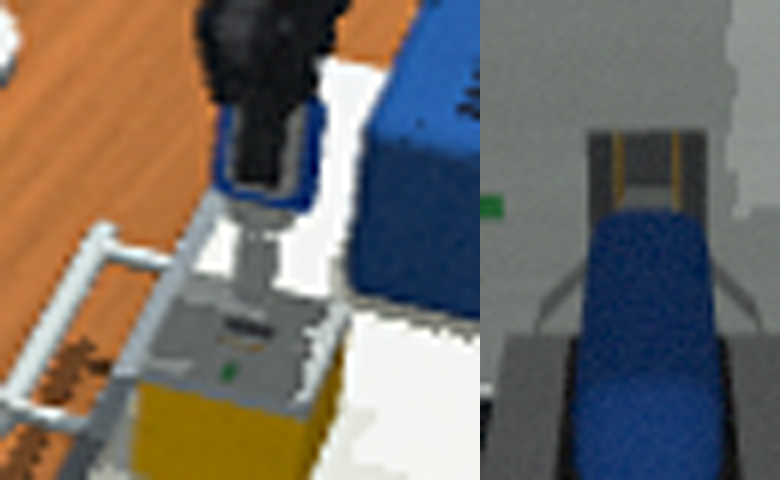

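The wrist crop shows the blade centred over the slot. I'll lower gently into the mouth.

>>> step_arm([
  {"dx":0,"dy":0,"dz":0.15,"ax":0,"ay":0,"az":0},
  {"dx":0,"dy":0,"dz":0.15,"ax":0,"ay":0,"az":0},
])

```text
time_s: 16.1
tcp_pos: [0.6486, 0.065, 0.1875]
orientation: [-180.0, 0.1, -171.7]
force: [-0.6, 0.4, -1.5]
finger_gap: 0.0093
```

>>> step_arm([
  {"dx":0,"dy":0,"dz":0.1,"ax":0,"ay":0,"az":0},
  {"dx":0,"dy":0,"dz":0.1,"ax":0,"ay":0,"az":0},
])

```text
time_s: 16.3
tcp_pos: [0.6481, 0.0649, 0.1786]
orientation: [180.0, -0.0, -171.7]
force: [0.1, 0.3, -1.0]
finger_gap: 0.0091
```

No force at about 10 mm down, so the tip is in. Now I'll push while rocking.

>>> step_arm([
  {"dx":0,"dy":0,"dz":0.1,"ax":0,"ay":0,"az":0.5},
  {"dx":0,"dy":0,"dz":0.1,"ax":0,"ay":0,"az":-1},
  {"dx":0,"dy":0,"dz":0.1,"ax":0,"ay":0,"az":1},
  {"dx":0,"dy":0,"dz":0.1,"ax":0,"ay":0,"az":-1},
])

```text
time_s: 16.7
tcp_pos: [0.6484, 0.0646, 0.1636]
orientation: [-180.0, -0.0, -169.0]
force: [-0.3, -2.0, 9.1]
finger_gap: 0.0091
```

>>> step_arm([
  {"dx":0,"dy":0,"dz":0.08,"ax":0,"ay":0,"az":1},
  {"dx":0,"dy":0,"dz":0.08,"ax":0,"ay":0,"az":-1},
])

```text
time_s: 16.9
tcp_pos: [0.6493, 0.0647, 0.1579]
orientation: [-180.0, 0.1, -169.0]
force: [-1.1, -2.0, 12.9]
finger_gap: 0.0091
```

>>> step_arm([
  {"dx":0,"dy":0,"dz":0.07,"ax":0,"ay":0,"az":1},
  {"dx":0,"dy":0,"dz":0.07,"ax":0,"ay":0,"az":-1},
])

```text
time_s: 17.1
tcp_pos: [0.6495, 0.0647, 0.1527]
orientation: [-180.0, 0.2, -169.0]
force: [-7.8, -2.4, 35.0]
finger_gap: 0.0093
```

>>> step_arm([
  {"dx":0,"dy":0,"dz":0.05,"ax":0,"ay":0,"az":1},
  {"dx":0,"dy":0,"dz":0.05,"ax":0,"ay":0,"az":-0.5},
])

```text
time_s: 17.3
tcp_pos: [0.6502, 0.0648, 0.1526]
orientation: [-180.0, 0.3, -171.9]
force: [-15.5, -2.6, 52.9]
finger_gap: 0.0089
```

```bash
python3 - <<'E'
from h import *
st=arm.get_state(); print(st["tcp_pos"],st["orientation"],st["force"],st["wrist_torque"])
im=arm.camera("wrist"); s=arm.camera("scene")
cv2.imwrite("pics/c11.png",np.hstack([cv2.resize(s[145:205,350:410,::-1],(480,480),interpolation=cv2.INTER_CUBIC),cv2.resize(im[180:260,294:344,::-1],(300,480),interpolation=cv2.INTER_CUBIC)]))
E
```

```text
[0.65019908 0.06480414 0.15256598] [-179.95759778    0.25861408 -171.90314908] [-15.46057564  -2.62289863  52.94840817] [-0.51158449  2.7499371  -0.21222405]
```

View pics/c11.png

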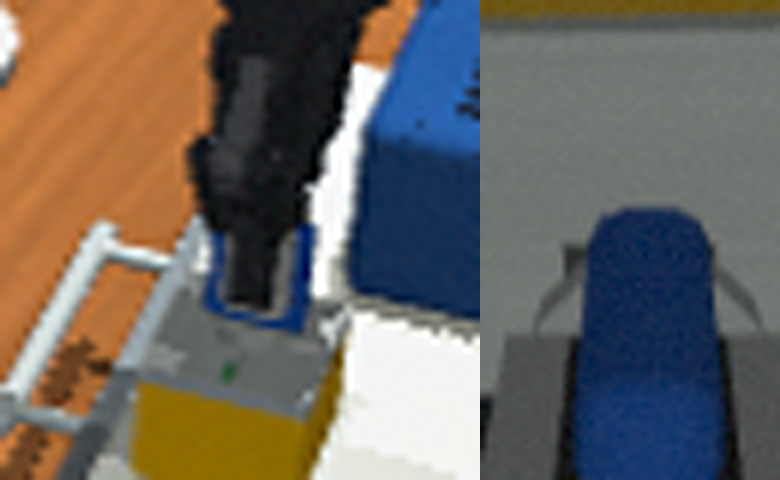

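The key is home (hard stop at TCP z 0.1526, the predicted depth). I'll ease the press and turn.

>>> step_arm([
  {"dx":0,"dy":0,"dz":-0.06,"ax":0,"ay":0,"az":0},
  {"dx":0,"dy":0,"dz":0,"ax":0,"ay":0,"az":0},
])

```text
time_s: 17.6
tcp_pos: [0.65, 0.0648, 0.1529]
orientation: [-180.0, 0.3, -171.7]
force: [-4.8, -2.7, 21.0]
finger_gap: 0.0091
```

>>> step_arm([
  {"dx":0,"dy":0,"dz":0,"ax":0,"ay":0,"az":1},
  {"dx":0,"dy":0,"dz":0,"ax":0,"ay":0,"az":1},
  {"dx":0,"dy":0,"dz":0,"ax":0,"ay":0,"az":1},
])

```text
time_s: 17.9
tcp_pos: [0.6501, 0.0642, 0.1528]
orientation: [-180.0, 0.3, 170.1]
force: [-3.1, -5.8, 21.4]
finger_gap: 0.0095
```

>>> step_arm([
  {"dx":0,"dy":0,"dz":0,"ax":0,"ay":0,"az":1},
  {"dx":0,"dy":0,"dz":0,"ax":0,"ay":0,"az":1},
  {"dx":0,"dy":0,"dz":0,"ax":0,"ay":0,"az":1},
  {"dx":0,"dy":0,"dz":0,"ax":0,"ay":0,"az":1},
])

```text
time_s: 18.3
tcp_pos: [0.6498, 0.0633, 0.1528]
orientation: [-180.0, 0.3, 146.1]
force: [-4.7, -9.3, 22.9]
finger_gap: 0.0094
```

```bash
python3 - <<'E'
from h import *
st=arm.get_state(); print(st["tcp_pos"],st["orientation"],st["force"],st["wrist_torque"])
im=arm.camera("wrist"); s=arm.camera("scene")
cv2.imwrite("pics/c12.png",np.hstack([cv2.resize(s[145:205,350:410,::-1],(400,400),interpolation=cv2.INTER_CUBIC),cv2.resize(im[160:260,270:370,::-1],(400,400),interpolation=cv2.INTER_CUBIC)]))
E
```

```text
[0.64976989 0.06327207 0.15279027] [-179.98616009    0.25692644  146.08788719] [-4.65277556 -9.27029754 22.90248189] [-1.85201895  1.08980756  0.25025356]
```

View pics/c12.png

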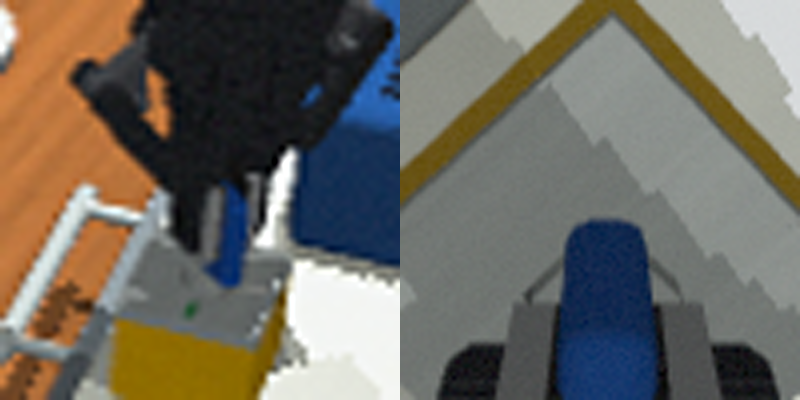

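>>> step_arm([
  {"dx":0,"dy":-0.02,"dz":0,"ax":0,"ay":0,"az":1},
  {"dx":0,"dy":-0.01,"dz":0,"ax":0,"ay":0,"az":1},
  {"dx":0,"dy":0,"dz":0,"ax":0,"ay":0,"az":1},
  {"dx":0,"dy":0,"dz":0,"ax":0,"ay":0,"az":1},
])

```text
time_s: 18.8
tcp_pos: [0.649, 0.0624, 0.1528]
orientation: [179.9, 0.2, 122.1]
force: [-5.4, -8.3, 22.7]
finger_gap: 0.0089
```

>>> step_arm([
  {"dx":0,"dy":0,"dz":0,"ax":0,"ay":0,"az":1},
  {"dx":0,"dy":0,"dz":0,"ax":0,"ay":0,"az":1},
  {"dx":0,"dy":0,"dz":0,"ax":0,"ay":0,"az":1},
  {"dx":0,"dy":0,"dz":0,"ax":0,"ay":0,"az":1},
])

```text
time_s: 19.2
tcp_pos: [0.6483, 0.0621, 0.1528]
orientation: [179.9, 0.2, 98.1]
force: [-8.6, -8.2, 25.4]
finger_gap: 0.0093
```

```bash
python3 - <<'E'
from h import *
st=arm.get_state(); print(st["tcp_pos"],st["orientation"],st["force"],st["wrist_torque"],st["joint_positions"].round(1))
E
```

```text
[0.64831845 0.06213866 0.1527747 ] [179.91150015   0.1835425   98.08786533] [-8.59061661 -8.15441401 25.40070613] [-1.88866364  1.6277923   0.30302389] [ 5.4 26.9 94.1 -0.2 58.9 -2.5]
```

>>> step_arm([
  {"dx":0,"dy":0,"dz":0,"ax":0,"ay":0,"az":0.8},
  {"dx":0,"dy":0,"dz":0,"ax":0,"ay":0,"az":0.7},
  {"dx":0,"dy":0,"dz":0,"ax":0,"ay":0,"az":0},
])

```text
time_s: 19.5
tcp_pos: [0.648, 0.0621, 0.1528]
orientation: [179.9, 0.2, 89.2]
force: [-8.8, -9.7, 26.1]
finger_gap: 0.0096
```

```bash
python3 - <<'E'
from h import *
st=arm.get_state(); print(st["tcp_pos"],st["orientation"],st["force"],st["wrist_torque"],st["finger_gap"])
im=arm.camera("wrist"); s=arm.camera("scene"); cv2.imwrite("pics/w13.png",im[:,:,::-1])
print([(d["location"],round(d["conf"],2)) for d in arm.place_of("scene","blue_key_bow")][:3])
cv2.imwrite("pics/c13.png",np.hstack([cv2.resize(s[145:205,350:410,::-1],(400,400),interpolation=cv2.INTER_CUBIC),cv2.resize(im[160:260,270:370,::-1],(400,400),interpolation=cv2.INTER_CUBIC)]))
E
```

```text
[0.64802724 0.06212434 0.15277193] [1.79918141e+02 1.69102216e-01 8.91827799e+01] [-8.83493041 -9.73683582 26.06375568] [-1.87266401  1.78266291  0.05701644] 0.00963989601431459
[([0.4064, -0.3244, 0.0029], 0.58), ([0.6512, 0.0626, 0.163], 0.56), ([0.394, -0.3178, 0.0124], 0.56)]
```

View pics/c13.png

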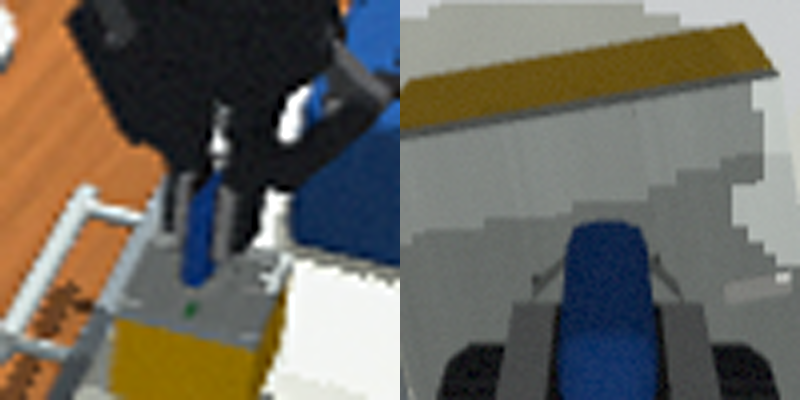

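The hand has turned 99°, the bow is still square in the jaws and the collar is seated. I'll add a few degrees to cover play and slip, then hold.

>>> step_arm([
  {"dx":0,"dy":0,"dz":0,"ax":0,"ay":0,"az":0.5},
  {"dx":0,"dy":0,"dz":0,"ax":0,"ay":0,"az":0.4},
  {"dx":0,"dy":0,"dz":0,"ax":0,"ay":0,"az":0},
  {"dx":0,"dy":0,"dz":0,"ax":0,"ay":0,"az":0},
])

```text
time_s: 20.05
tcp_pos: [0.6479, 0.0621, 0.1528]
orientation: [179.9, 0.2, 83.9]
force: [-10.6, -9.4, 26.6]
finger_gap: 0.009
```

```bash
python3 - <<'E'
from h import *
st=arm.get_state(); print(st["tcp_pos"],st["orientation"],st["force"],st["wrist_torque"],st["finger_gap"])
im=arm.camera("wrist"); s=arm.camera("scene"); cv2.imwrite("pics/s14.png",s[:,:,::-1])
cv2.imwrite("pics/c14.png",np.hstack([cv2.resize(s[130:260,310:440,::-1],(400,400),interpolation=cv2.INTER_CUBIC),cv2.resize(im[160:260,270:370,::-1],(400,400),interpolation=cv2.INTER_CUBIC)]))
E
```

```text
[0.64788771 0.06213403 0.15277405] [1.79917511e+02 1.62505348e-01 8.39407118e+01] [-10.55205088  -9.41931143  26.57969066] [-1.73671685  1.87119412  0.38913043] 0.009037605875833493
```

View pics/c14.png

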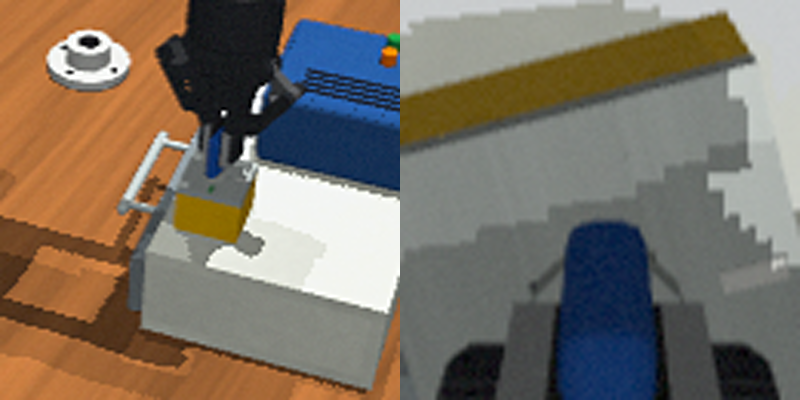

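```bash
python3 - <<'E'
from rig import arm
print(arm.close_job())
E
```

```text
the job is handed in; nothing more can be done
None
```

I pushed the drawer shut, put the blue key in the yellow switch box and turned it clockwise. I handed the job in at about 20 s with the key still gripped and held turned. The hand-in gives no verdict.

**Last checks:**
- **Drawer:** it reached its hard stop where I had worked out it would be, and it still shows shut in the last picture.
- **Key depth:** the key stopped hard at the expected depth, with the tool about 36 mm below where the tip met the face, and stayed there while turning. The press peaked at 53 N on the wrist, and I eased it to about 26 N.
- **Turn:** the hand turned about 104° (1.82 rad). Less the 0.1 to 0.3 rad of play, that puts the plug at about 1.52 rad or more. I could not read the plug angle directly, and the wrist torque was too noisy to confirm it.
- **Grip:** the key sat square in the jaws with a 9 mm gap and about 10 N of sideways force in each direction.

**Other things in the scene:**
- **Red key:** it read within about 1 mm of its start after the blue key was lifted out. I did not measure it again after that.
- **Bin, spray can and flange:** I kept clear of them but did not measure them again at the end.
- **Pink and purple look-alike keys:** they stood upright in the first picture and were lying flat by the time I passed over them at 0.23 m. I don't know why; I did not reach for them.

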